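# Grease the roll crusher's bearing

## Robot

A 6-joint arm with a two-finger parallel gripper is mounted at the origin on the work surface. World frame = base frame: x ahead of the robot, y to its left, z up, the work surface at z = 0. Lengths are in m, angles in rad, forces in N, time in s.
With the tool pointing down it reaches from about 0.375 to 0.75 m from the base axis. Payload 9 kg.
Tool frame: the origin (TCP) lies at the very end of the fingers, on their centre line; the grasp point (between the pads) lies 19 mm behind it; y points along the fingers, x is the direction in which the jaws open and shut, and the axes are right-handed (so a half turn about y gives the same grasp; the last joint's range is limited). The gripper opens to 85 mm and grips with 20 to 120 N. Pads are 22 mm wide; open, the fingers measure 114 mm over their backs; the gripper's body (76 mm by 85 mm) begins 54 mm behind the grasp point. The pads swing forward as they close: fully open they stand 13 mm farther back than shut.
Start: joints at [1.031, 0.104, 0.097, 1.564, 0, 1.353], TCP at [0.19, 0.569, 0.231] pointing down, gripper open.
Joint ranges: [-2.99, 2.99], [-0.84, 1.86], [-1.1, 1.16], [-1.84, 2.11], [-1.51, 1.56], [-3.14, 3.14]. Speed limits (rad/s): [2.22, 2.22, 2.57, 3.14, 3.14, 3.14].

## Interface

Orientations are given as a unit quaternion [x, y, z, w].
In Python, from workcell import telemetry, cams, robot gives the robot as it stands. The module is installed in compiled form; this text tells all that it offers.
- The arm moves only by the shell command python3 -m pendant 'ROWS' [OPENING]. ROWS is a JSON object of lists of equal length, an entry for each row: "travel": the shift along the tool's x, y, z in m, a list of three; "twist": the turn, a rotation vector about the tool's x, y, z in degrees, a list of three. In form: {"travel": [[tx, ty, tz], ...], "twist": [[wx, wy, wz], ...]}. A call has 1 to 10 rows; each row shifts and turns the commanded pose from where the row before left it, along the tool's axes as they then stand; what a row does not reach is not made up. A row lasts 1/12 s, in which the tool goes at most 41.7 mm and 7.16 degrees, less where a joint would pass 70% of its speed; a pose out of reach is approached as far as the arm can. A call is refused whole if a number of a shift passes 0.0417 or a number of a turn 7.16, either way. A call with a gripper value outside its range is refused whole. OPENING is the opening in per cent of the stroke, from 0 (shut) to 100 (fully open), set as the call begins (- or left out, the last holds). The fingers move at their own pace and stop on an object; the grip force is fixed at half the most. Time passes only in rows, so rows that do not move let the fingers close. It gives the time, the measured TCP pose, the force and the opening at its end, in the units of the state.
- telemetry.state(): the state, without advancing time (a new reading comes with each control period).
- cams.camera(name): name is "scene" or "top" or "wrist"; returns a dict with "pixels" (400x640x3 uint8, red, green, blue), "fovy" (degrees; the focal length in pixels is half the picture's height over the tangent of half this angle, whatever the lens; pixels are square), "cx", "cy" (the principal point, pixels), "dist_coeffs" ([k1, k2, p1, p2, k3] as OpenCV has them; the pictures are not rectified), "rvec" (rotation vector, rad) and "tvec" (3), from world to camera coordinates, as OpenCV has them; the wrist camera has in their place "hand_eye" (4x4, takes a point from camera to tool coordinates, whose origin is the TCP and whose axes are the tool frame's). Camera axes: x right, y down, z forward; pixel columns grow to the right and rows downward; lengths in m; the calibration is good to about 2 mm. A picture is of the moment at which its call begins: read the wrist's pose just before it. There is no depth.
- robot.sign_off(): hands the job in, once; it reports no verdict.
The state is a dict: "time_s": time; "qpos": joint angles; "qd": joint speeds; "tau": joint torques, N m; "ee_pos": TCP position; "orientation": TCP orientation; "contact_force": force on the tool from outside, world axes, zero at the start; "torque": the same for the moment, N m; "opening": finger opening in m.
Only numpy, scipy, OpenCV 4.12 (cv2) and the standard library are available. Lean on these libraries where they do the work, as an engineer would, in place of code of your own. Each camera call takes 0.05 s, during which the arm holds its last target. There are 200 camera calls.

## Task

Take the push grease gun out of the tool rack and press its coupler squarely onto the tilted grease nipple of the seaweed crusher's bearing at the end away from the crank, until the coupler snaps over the nipple's head. Then keep pushing so that the gun's spring-loaded nose slides fully into its barrel, and finish while holding the gun there, pressed in against its spring. Leave everything else standing where it is.

Things in the scene. Friction and masses are not known exactly. Their poses are not given: they have to be found in the camera images.
- gun: Push-type grease gun, 190 mm long, 0.35 to 0.55 kg, standing nose down in one of the rack's three holes, the tallest thing there. Origin: centre of the underside of the barrel's front cap, which rests on the rack's board (110 mm above the table); z points along the gun from nose to rear. Front cap dia 39 mm to z=14 mm, steel barrel dia 32 mm to 60 mm, black hand grip to the rear end at 115 mm
- gun_grip (a point): point on the gun's axis in the middle of its black eight-sided hand grip, 88 mm behind the gun's origin; the rear end lies 27 mm farther; axes as the gun's. The grip is 55 mm long, 34 mm across flats; its flats face the gun's x, y and every 45 degrees between
- nose (a joint): how far the nose has slid into the barrel: 0 = fully out (start), 0.020 m = fully in, at its stop. A return spring pushes it out: 9 N at 0, 16 N at 0.020 m
- coupler_mouth (a point): centre of the open mouth of the coupler at the end of the gun's nose, 75 mm ahead of the gun's origin with the nose out; axes as the gun's. Coupler: steel sleeve dia 22 mm, 30 mm long, on a 13 mm tube; bore dia 14 mm, mouth flared to 19 mm over 6 mm. Four sprung jaws 9 mm inside the mouth snap behind the nipple's head; the bore ends 18 mm inside, where the nipple's tip comes to rest
- nipple_tip (a point): outer end of the grease nipple on the bearing away from the crank; z points out along the nipple, which leans 30 degrees from vertical to the crusher's front (-x). Head dia 12 mm, 8 mm high, coned top; neck dia 8 mm; hexagon 16 mm wide 20 to 26 mm below the tip, then the bearing housing. Snapped fully on, the coupler's mouth lies 18 mm below the tip on the nipple's axis; it snaps at about 7 N
- crusher: fixed hand-cranked roll crusher: base 230 x 420 mm, ribbed steel roll dia 70 mm along its y on two cast pillow blocks (at y = -135 and 135 mm, top 133 mm above the table), crank with wooden handle at its +y end, steel plate 170 mm tall behind the roll. Origin: middle of its footprint; front faces -x. Each block has a like nipple; only the one at -y, away from the crank, is to be greased
- rack: fixed wooden tool rack 85 x 270 x 110 mm high, a board on two end boards, with three holes of dia 28 mm at y = -80, 0 and +80 mm. Origin: middle of its footprint
- syringe: syringe hanging in another hole of the rack, stands 36 mm above the board; origin under its flange, on the board
- tamper: wooden tamper in the remaining hole, knob dia 42 mm, 46 mm above the board; origin under the knob, on the board
- mould: square wooden mould frame 130 x 130 x 42 mm; origin under its middle
- slate_a: two small slates, one on the other, about 95 x 95 x 14 mm; origin under the middle
- sample: pressed sample block 70 x 50 x 22 mm; origin under its middle
- jar: glass jar with white lid, dia 70 mm, 80 mm high; origin under its middle
- brush: brush lying on the table, 190 mm long; origin under its middle
Things that resemble listed ones, but are neither listed nor needed, are in the scene too. What is shaped like the gun but blue, red or yellow is not meant.

How it is judged:
By the outcome, as a careful person would: the job done as asked, in the order asked, and still so for the second after the job is handed in, while the arm keeps its last pose, push and grip.
It also fails if it takes over 38 s, if anything falls off the work surface, if the arm or the gripper's body presses on something with over 40 N, if the wrist force passes 120 N, or if a joint passes its speed limit or range.

## Working session

There is one attempt and no reset: what is moved stays moved. The work goes in short steps, Python scripts to look and compute and a shell command to move; the robot and the scene stay as the last step left them, time stands still between calls to the robot, and variables do not carry over. Pictures are saved under pics/ and viewed, about 8 in all and at most 12, crops included, and the job is handed in when it is done.

```bash
mkdir -p pics
cat > h.py <<'E'
import numpy as np, cv2
from scipy.spatial.transform import Rotation as R
from workcell import telemetry, cams, robot
def snap(n,f):
    s=telemetry.state(); c=cams.camera(n)
    cv2.imwrite(f'pics/{f}.png',c['pixels'][:,:,::-1])
    fl=200/np.tan(np.radians(c['fovy'])/2)
    K=np.array([[fl,0,c['cx']],[0,fl,c['cy']],[0,0,1.]])
    d=np.array(c['dist_coeffs'],float)
    if 'hand_eye' in c:
        T=np.eye(4);T[:3,:3]=R.from_quat(s['orientation']).as_matrix();T[:3,3]=s['ee_pos']
        W=T@np.array(c['hand_eye'])
    else:
        Rm=cv2.Rodrigues(np.array(c['rvec'],float))[0]; W=np.eye(4); W[:3,:3]=Rm.T; W[:3,3]=-Rm.T@np.array(c['tvec'],float).ravel()
    np.savez(f'pics/{f}.npz',K=K,d=d,W=W); return s
def ray(f,u,v):
    z=np.load(f'pics/{f}.npz'); p=cv2.undistortPoints(np.array([[[u,v]]],float),z['K'],z['d'])[0,0]
    r=z['W'][:3,:3]@np.array([p[0],p[1],1]); return z['W'][:3,3],r/np.linalg.norm(r)
def onz(f,u,v,h):
    o,r=ray(f,u,v); return o+r*(h-o[2])/r[2]
def tri(*obs):
    A=np.zeros((3,3));b=np.zeros(3)
    for f,u,v in obs:
        o,r=ray(f,u,v);P=np.eye(3)-np.outer(r,r);A+=P;b+=P@o
    x=np.linalg.solve(A,b)
    return x,[np.linalg.norm((np.eye(3)-np.outer(ray(*q)[1],ray(*q)[1]))@(x-ray(*q)[0])) for q in obs]
def proj(f,X):
    z=np.load(f'pics/{f}.npz');W=np.linalg.inv(z['W'])
    return cv2.projectPoints(np.array(X,float).reshape(-1,1,3),cv2.Rodrigues(W[:3,:3])[0],W[:3,3],z['K'],z['d'])[0].reshape(-1,2)
E
python3 - <<'E'
from h import *
for n in('scene','top'):
    s=snap(n,n+'0'); print(np.load(f'pics/{n}0.npz')['W'].round(3).tolist())
print(s)
a=cv2.imread('pics/scene0.png');b=cv2.imread('pics/top0.png')
E
```

```text
[[0.762, 0.352, -0.543, 1.264], [0.647, -0.394, 0.653, -0.861], [0.016, -0.849, -0.528, 0.866], [0.0, 0.0, 0.0, 1.0]]
[[-0.024, -0.995, 0.096, 0.436], [-1.0, 0.024, -0.002, 0.021], [-0.001, -0.096, -0.995, 1.154], [0.0, 0.0, 0.0, 1.0]]
{'time_s': 0.05, 'qpos': array([1.03128308e+00, 1.04701796e-01, 9.65112255e-02, 1.56392192e+00,
       3.94978240e-06, 1.35312345e+00]), 'qd': array([-9.06335003e-04,  8.55525280e-05,  5.24301989e-04, -1.90195906e-03,
        9.01678624e-04, -1.37953641e-03]), 'tau': array([ 6.30761744e-03, -5.58734071e+01,  5.05198109e+01,  1.38895522e-02,
       -3.70407161e-04, -1.79391589e-05]), 'ee_pos': array([0.18959083, 0.56891539, 0.23054396]), 'orientation': array([ 0.57383613,  0.41299884, -0.41385467, -0.57347045]), 'contact_force': array([-0.22658527, -0.171357  , -0.21053491]), 'torque': array([-0.0085888 , -0.0018355 ,  0.02196172]), 'opening': 0.08547307279244827}
```

View pics/scene0.png

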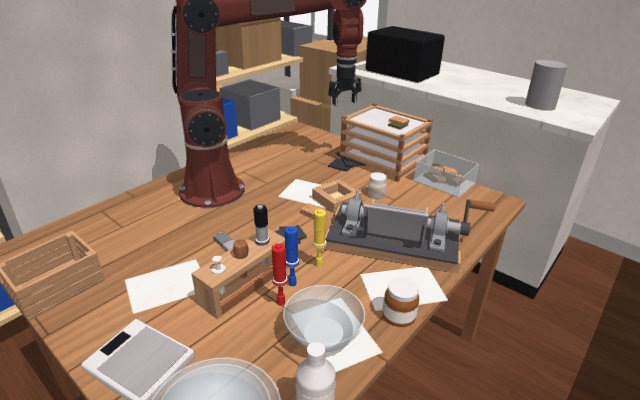

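View pics/top0.png

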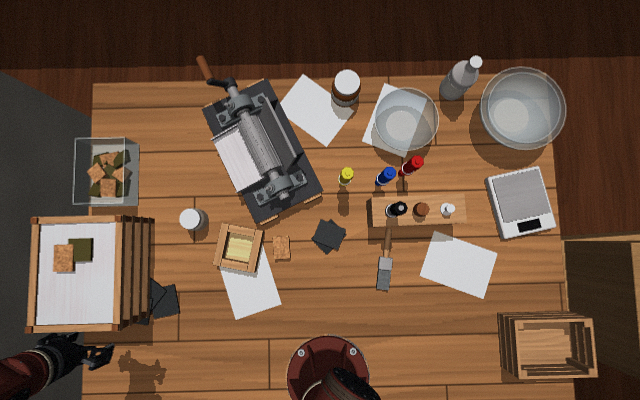

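The scene view shows the gun (black grip, about (261,222)) in the rack, with the tamper and syringe beside it and the red, blue and yellow decoys nearby. The crusher's end away from the crank is around (352,215). In the top view the gun is at (397,208) and that bearing near (278,190).

Run:
```python
from h import *
a=cv2.imread('pics/scene0.png');b=cv2.imread('pics/top0.png')
def c(i,u,v,w,h): return cv2.resize(i[v:v+h,u:u+w],(400,300),interpolation=cv2.INTER_CUBIC)
m=np.vstack([np.hstack([c(a,230,195,80,60),c(a,330,180,80,60)]),np.hstack([c(b,370,180,80,60),c(b,238,155,80,60)])])
cv2.imwrite('pics/m1.png',m)
```

```text
(no output)
```

View pics/m1.png

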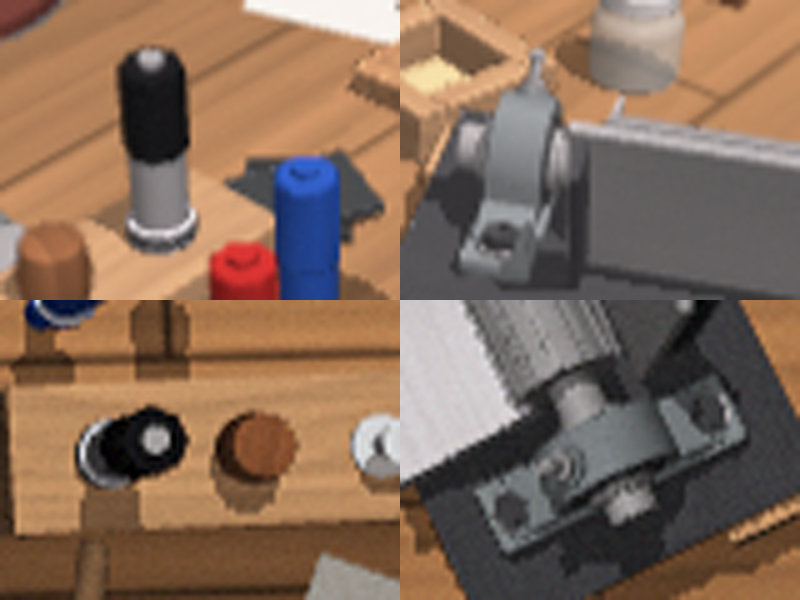

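The montage shows the gun's rear end at scene (260,206) and top (401,208). The nipple tip is at about scene (357,190) and top (269,188), leaning to image left (front, +y).

Run:
```python
from h import *
np.set_printoptions(precision=4,suppress=True)
print('rear',tri(('scene0',260.2,206.4),('top0',401.4,208)), onz('top0',401.4,208,.225))
t=tri(('scene0',357.4,190.4),('top0',269.2,188));print('tip',t)
# crusher bearing bolts / base: axis direction from bolt holes of block (top) at z~.03
print('holes',onz('top0',238+112/5,155+208/5,.03),onz('top0',238+312/5,155+105/5,.03))
print('shaft',onz('top0',238+235/5,155+200/5,.1),'base corners',[onz('top0',*p,.02) for p in((262,223),(322,186),(204,107),(264,80))])
print('rack',[onz('top0',370+x/5,180+y/5,.11) for x,y in((12,385),(12,530))],'front cap',onz('top0',390.5,210.5,.112))
print('holders',onz('top0',420.5,209,.156),onz('top0',448,209.5,.146))
s=telemetry.state();print(R.from_quat(s['orientation']).as_matrix())
```

```text
rear (array([ 0.499 , -0.1959,  0.2286]), [np.float64(0.0020951990244805125), np.float64(0.002095199024480625)]) [ 0.4978 -0.1983  0.225 ]
tip (array([0.5693, 0.1518, 0.1536]), [np.float64(0.0029998832476160957), np.float64(0.002999883247616358)])
holes [0.5568 0.1935 0.03  ] [0.6187 0.0676 0.03  ]
shaft [0.5523 0.1108 0.1   ] base corners [array([0.4748, 0.1908, 0.02  ]), array([0.5868, 0.0005, 0.02  ]), array([0.8525, 0.3741, 0.02  ]), array([0.9381, 0.1799, 0.02  ])]
rack [array([ 0.3675, -0.1363,  0.11  ]), array([ 0.2864, -0.1332,  0.11  ])] front cap [ 0.4988 -0.1932  0.112 ]
holders [ 0.4983 -0.2671  0.156 ] [ 0.4957 -0.3464  0.146 ]
[[ 0.3163 -0.0006 -0.9487]
 [ 0.9487 -0.001   0.3163]
 [-0.0011 -1.      0.0002]]
```

```bash
Z='[0,0,0]'
python3 -m pendant '{"travel":[[-0.0114,-0.009,-0.0228],[-0.0114,-0.009,-0.0228],[-0.0114,-0.009,-0.0228],[-0.0114,-0.009,-0.0228],[-0.0114,-0.009,-0.0228],[-0.0114,-0.009,-0.0228],[-0.0114,-0.009,-0.0228],[-0.0114,-0.009,-0.0228],[-0.0114,-0.009,-0.0228],[-0.0114,-0.009,-0.0228]],"twist":[[0,0,0],[0,0,0],[0,0,0],[0,0,0],[0,0,0],[0,0,0],[0,0,0],[0,0,0],[0,0,0],[0,0,0]]}'
python3 -m pendant '{"travel":[[-0.0257,0,-0.0154],[-0.0257,0,-0.0154],[-0.0257,0,-0.0154],[-0.0257,0,-0.0154],[-0.0257,0,-0.0154],[-0.0257,0,-0.0154],[-0.0257,0,-0.0154],[-0.0257,0,-0.0154],[-0.0257,0,-0.0154],[-0.0257,0,-0.0154]],"twist":[[0,0,0],[0,0,0],[0,0,0],[0,0,0],[0,0,0],[0,0,0],[0,0,0],[0,0,0],[0,0,0],[0,0,0]]}'
python3 -c "
from h import *
s=telemetry.state();print(s['qpos'].round(3),s['ee_pos'].round(3));print(np.array(cams.camera('wrist')['hand_eye']).round(3).tolist())"
```

```text
time_s: 0.93
ee_pos: [0.3706, 0.3879, 0.3215]
orientation: [-0.574, -0.413, 0.414, 0.574]
contact_force: [0.4, 0.8, 0.1]
opening: 0.0859
time_s: 1.77
ee_pos: [0.4347, 0.095, 0.3211]
orientation: [-0.574, -0.413, 0.413, 0.574]
contact_force: [0.8, -0.6, 0.0]
opening: 0.0853
[-0.08  -0.322 -0.135  1.758  0.     0.241] [0.435 0.095 0.321]
[[1.0, 0.001, 0.001, -0.0], [-0.001, -0.324, 0.946, -0.143], [0.001, -0.946, -0.324, 0.084], [0.0, 0.0, 0.0, 1.0]]
```

```bash
python3 -c "
from h import *
snap('wrist','w1');print(proj('w1',[.569,.152,.154]))"
python3 -m pendant '{"travel":[[-0.0257,0,-0.0154],[-0.0257,0,-0.0154],[-0.0257,0,-0.0154],[-0.0257,0,-0.0154],[-0.0257,0,-0.0154],[-0.0257,0,-0.0154],[-0.0257,0,-0.0154],[-0.0257,0,-0.0154],[-0.0257,0,-0.0154],[-0.0125,0,-0.007]],"twist":[[0,0,0],[0,0,0],[0,0,0],[0,0,0],[0,0,0],[0,0,0],[0,0,0],[0,0,0],[0,0,0],[0,0,0]]}'
python3 - <<'E'
from h import *
s=snap('wrist','w2');print(s['qpos'].round(3),s['ee_pos'].round(4))
print(proj('w2',[[.4985,-.196,.225],[.4985,-.196,.11]]))
cv2.imwrite('pics/m2.png',np.vstack([cv2.imread('pics/w1.png'),cv2.imread('pics/w2.png')])[:, :][:800])
a=cv2.imread('pics/w1.png');b=cv2.imread('pics/w2.png')
cv2.imwrite('pics/m2.png',np.hstack([cv2.resize(a,(400,250)),cv2.resize(b,(400,250))]))
E
```

```text
[[398.73841149 266.41139916]]
time_s: 2.7
ee_pos: [0.4962, -0.1832, 0.3203]
orientation: [-0.574, -0.413, 0.413, 0.574]
contact_force: [0.3, 1.1, -0.0]
opening: 0.0852
[-0.601 -0.07   0.084  1.726 -0.    -0.278] [ 0.4962 -0.1832  0.3203]
[[306.43143413 212.09326317]
 [310.23725308 180.34041746]]
```

View pics/m2.png

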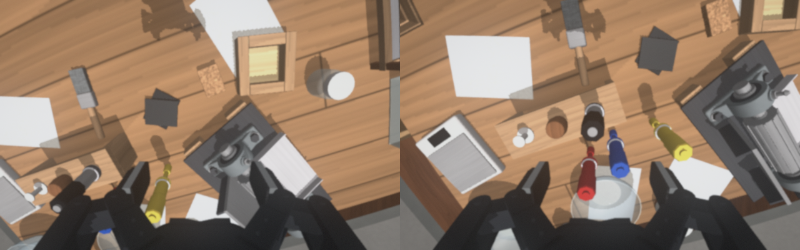

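The left half (nipple view) has the nipple near (245,155). The right half shows the gun rear near (192,130) between the open fingers, with the blue and red decoys just outward of it.

Run:
```python
from h import *
a=cv2.imread('pics/w1.png');b=cv2.imread('pics/w2.png')
c=lambda i,u,v,w,h:cv2.resize(i[v:v+h,u:u+w],(400,500),interpolation=cv2.INTER_CUBIC)
cv2.imwrite('pics/m3.png',np.hstack([c(a,350,210,80,100),c(b,270,150,80,100)]))
```

```text
(no output)
```

View pics/m3.png

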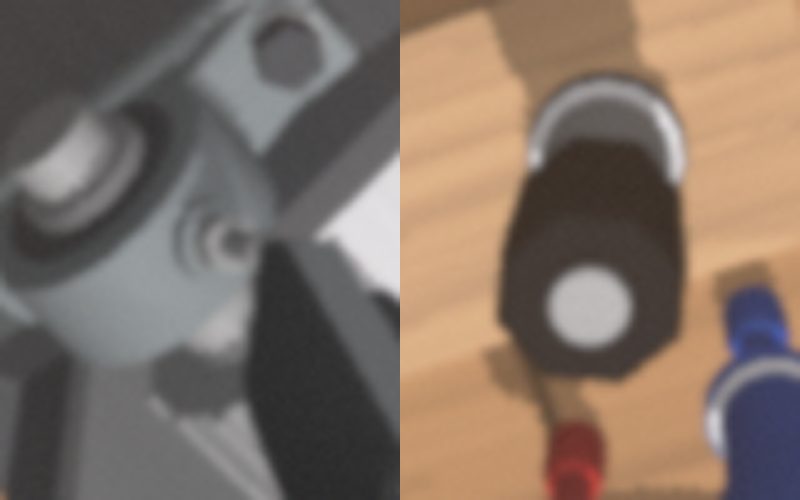

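Run:
```python
from h import *
np.set_printoptions(precision=4,suppress=True)
t=tri(('scene0',357.4,190.4),('top0',269.2,188),('w1',397.2,258.6));print('tip',t)
print(tri(('scene0',357.4,190.4),('w1',397.2,258.6)))
print('rear',tri(('scene0',260.2,206.4),('top0',401.4,208),('w2',308,211.4)),onz('w2',308,211.4,.225))
P=np.array([onz('w2',270+(x-400)/5,150+y/5,.225)[:2] for x,y in((500,318),(535,368),(620,380),(680,335),(686,262))])
print(P); d=np.diff(P,axis=0);a=np.degrees(np.arctan2(d[:,1],d[:,0]));print(a,a%45,np.linalg.norm(d,axis=1))
```

```text
tip (array([0.5664, 0.1539, 0.1486]), [np.float64(0.005288636404097395), np.float64(0.0036406255689886663), np.float64(0.004611853636835997)])
(array([0.565 , 0.1566, 0.148 ]), [np.float64(0.004378234298727345), np.float64(0.004378234298727271)])
rear (array([ 0.4982, -0.1951,  0.2278]), [np.float64(0.0019632548698945455), np.float64(0.002584263199813313), np.float64(0.0012970341801191777)]) [ 0.4983 -0.1944  0.225 ]
[[ 0.4952 -0.2106]
 [ 0.5064 -0.2079]
 [ 0.5136 -0.1939]
 [ 0.5086 -0.1808]
 [ 0.4957 -0.1754]]
[ 13.3262  62.7937 110.5938 157.5973] [13.3262 17.7937 20.5938 22.5973] [0.0115 0.0157 0.0141 0.014 ]
```

```bash
python3 -m pendant '{"travel":[[-0.0105,0,-0.0056],[0,0.0235,0],[0,0.0235,0],[0,0.0235,0],[0,0.0235,0],[0,0.0235,0],[0,0.0235,0],[0,0,0]],"twist":[[0,4,0],[0,4,0],[0,0,0],[0,0,0],[0,0,0],[0,0,0],[0,0,0],[0,0,0]]}' 70
python3 -m pendant '{"travel":[[0,0,0],[0,0,0],[0,0,0],[0,0,0],[0,0,0],[0,0,0]],"twist":[[0,0,0],[0,0,0],[0,0,0],[0,0,0],[0,0,0],[0,0,0]]}' 0
python3 -c "
from h import *
s=snap('scene','s1');print(s)"
```

```text
time_s: 3.42
ee_pos: [0.4959, -0.19, 0.1755]
orientation: [-0.599, -0.372, 0.374, 0.603]
contact_force: [-0.4, 1.6, -0.6]
opening: 0.0595
time_s: 3.92
ee_pos: [0.4985, -0.1929, 0.1821]
orientation: [0.602, 0.373, -0.372, -0.6]
contact_force: [0.0, 0.6, 5.7]
opening: 0.033
{'time_s': 3.9167, 'qpos': array([-6.14351248e-01, -1.03404429e-01, -1.99495315e-01,  1.47230579e+00,
        4.98890923e-04, -1.52943577e-01]), 'qd': array([ 0.00054859, -0.00248543,  0.00177974, -0.00140901,  0.00089555,
        0.00039941]), 'tau': array([-3.17562344e-01, -4.20177519e+01,  4.75747061e+01, -7.46413395e-01,
       -2.49866461e-01,  1.53953506e-02]), 'ee_pos': array([ 0.49854966, -0.19289897,  0.1820746 ]), 'orientation': array([ 0.60179555,  0.37291546, -0.37192727, -0.60037179]), 'contact_force': array([0.04175385, 0.56629277, 5.73833437]), 'torque': array([ 0.43326244,  0.19773397, -0.01702922]), 'opening': 0.03299164099784582}
```

```bash
python3 -m pendant '{"travel":[[0,-0.01,0],[0,-0.02,0],[0,-0.02,0],[0,-0.02,0],[0,-0.02,0],[0,-0.025,0],[0,-0.025,0],[0,-0.025,0],[0,-0.025,0],[0,-0.01,0]],"twist":[[0,0,0],[0,0,0],[0,0,0],[0,0,0],[0,0,0],[0,0,0],[0,0,0],[0,0,0],[0,0,0],[0,0,0]]}'
python3 -m pendant '{"travel":[[0.0328,0,0.0137],[0.0328,0,0.0137],[0.0328,0,0.0137],[0.0328,0,0.0137],[0.0328,0,0.0137],[0.0328,0,0.0137]],"twist":[[0,0,0],[0,0,0],[0,0,0],[0,0,0],[0,0,0],[0,0,0]]}'
python3 -m pendant '{"travel":[[0.0328,0,0.0137],[0.0328,0,0.0137],[0.0328,0,0.0137],[0.0328,0,0.0137],[0.0328,0,0.0137],[0.0328,0,0.0137],[0,0,0]],"twist":[[0,0,0],[0,0,0],[0,0,0],[0,0,0],[0,0,0],[0,0,0],[0,0,0]]}'
python3 -m pendant '{"travel":[[0,0,0],[0,0,0],[0,0,0],[0,0,0],[0,0,0],[0,0,0],[0,0,0],[0,0,0],[0,0,0],[0,0,0]],"twist":[[-2.98,0,2.28],[-2.98,0,2.28],[-2.98,0,2.28],[-2.98,0,2.28],[-2.98,0,2.28],[-2.98,0,2.28],[-2.98,0,2.28],[-2.98,0,2.28],[0,0,0],[0,0,0]]}'
python3 - <<'E'
from h import *
s=snap('wrist','w3');snap('scene','s3');snap('top','t3');s=telemetry.state()
print(s['time_s'],s['qpos'].round(3),s['ee_pos'],s['opening'],s['contact_force'].round(2));M=R.from_quat(s['orientation']).as_matrix();print(M.round(3))
n=-M[:,1]; print(s['ee_pos']-n*.147)
print(proj('s3',[.566,.154,.15]),proj('t3',[.566,.154,.15]),proj('w3',[[.566,.154,.15],s['ee_pos']-n*.147]))
a,b,t=[cv2.imread(f'pics/{k}.png') for k in('w3','s3','t3')]
c=lambda i,u,v,w,h:cv2.resize(i[v:v+h,u:u+w],(400,300),interpolation=cv2.INTER_CUBIC)
cv2.imwrite('pics/m4.png',np.vstack([np.hstack([c(a,0,0,640,400),c(a,240,160,160,120)]),np.hstack([c(b,315,150,80,60),c(t,230,155,80,60)])]))
E
```

```text
time_s: 4.8
ee_pos: [0.498, -0.1928, 0.3842]
orientation: [0.602, 0.373, -0.372, -0.6]
contact_force: [1.0, -0.5, -4.8]
opening: 0.0335
time_s: 5.3
ee_pos: [0.5115, 0.0219, 0.3807]
orientation: [-0.601, -0.372, 0.372, 0.601]
contact_force: [-0.0, 0.0, -4.7]
opening: 0.0333
time_s: 5.88
ee_pos: [0.525, 0.2384, 0.3797]
orientation: [-0.599, -0.374, 0.374, 0.601]
contact_force: [0.0, 2.1, -5.5]
opening: 0.0333
time_s: 6.72
ee_pos: [0.5253, 0.2338, 0.3797]
orientation: [0.762, 0.342, -0.379, -0.399]
contact_force: [0.3, -0.2, -5.1]
opening: 0.0332
6.8667 [ 0.454  0.128  0.324  1.765 -0.522  0.916] [0.5260991  0.23263198 0.38074409] 0.03310526473696476 [-0.44 -0.08 -3.91]
[[ 0.482  0.22  -0.848]
 [ 0.822 -0.448  0.351]
 [-0.303 -0.867 -0.396]]
[0.55841056 0.16683312 0.25332557]
[[355.96867628 190.90351211]] [[267.8813575  188.55218463]] [[336.54234488 149.3053887 ]
 [318.43677961 190.57601973]]
```

View pics/m4.png

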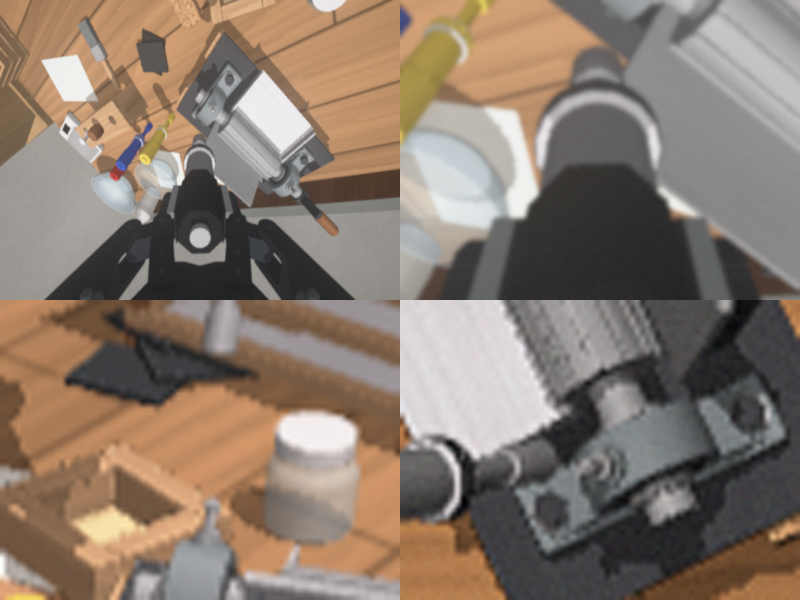

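The gun is held straight, and the tilted nose is visible in the top view (coupler end near (550,450) of the montage, nipple at (592,467)). In the scene view the nipple tip is at (212,503) of the montage. Next I enlarge the wrist view around the nipple.

Run:
```python
from h import *
a,b=[cv2.imread(f'pics/{k}.png') for k in('w3','t3')]
c=lambda i,u,v,w,h:cv2.resize(i[v:v+h,u:u+w],(400,400),interpolation=cv2.INTER_CUBIC)
cv2.imwrite('pics/m5.png',np.hstack([c(a,295,120,80,80),c(b,225,160,50,50)]))
```

```text
(no output)
```

View pics/m5.png

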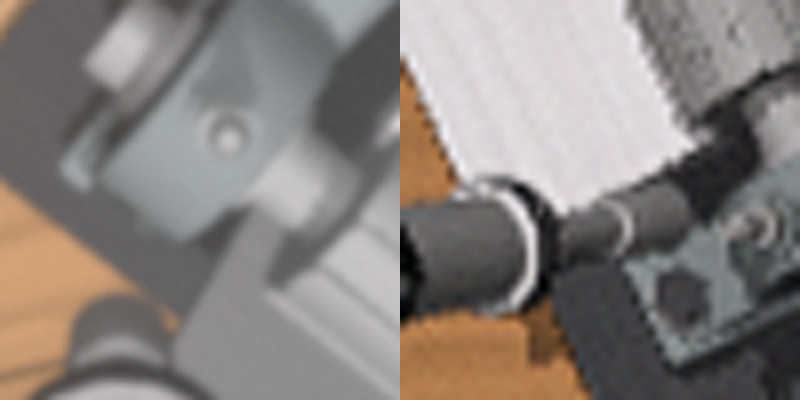

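Run:
```python
from h import *
np.set_printoptions(precision=4,suppress=True)
o=[('s3',357.4,190.4),('t3',267.5,188.4),('w3',340.8,147.2),('w1',397.2,258.6)]
print(tri(*o));print(tri(*o[:3]))
for i in range(3):
  for j in range(i): print(j,i,tri(o[j],o[i]))
s=telemetry.state();M=R.from_quat(s['orientation']).as_matrix();n=-M[:,1];e=s['ee_pos'];print(n)
P=[e-n*.147,e-n*.117,e-n*.072,e-n*.058,e+n*.043]
print('proj mouth, sleeve rear, cap, cap rear, rear: top',proj('t3',P),'\nscene',proj('s3',P),'\nwrist',proj('w3',P))
z=np.load('pics/s3.npz')['W'][:3,3];i=cv2.imread('pics/s3.png');q=proj('s3',P).mean(0).astype(int);print(q)
i=i[q[1]-50:q[1]+50,q[0]-50:q[0]+50];t=cv2.imread('pics/t3.png')[155:225,190:290]
cv2.imwrite('pics/m6.png',np.hstack([cv2.resize(i,(400,400),interpolation=2),cv2.resize(t,(400,280),interpolation=2) if 0 else cv2.copyMakeBorder(cv2.resize(t,(400,280),interpolation=2),0,120,0,0,0)]))
```

```text
(array([0.5661, 0.1571, 0.1468]), [np.float64(0.004304630821743979), np.float64(0.0017774556989414822), np.float64(0.0022961092132247414), np.float64(0.004762146887426646)])
(array([0.5668, 0.1583, 0.1484]), [np.float64(0.002165723951164007), np.float64(0.0030252788952918777), np.float64(0.001943958979291224)])
0 1 (array([0.5677, 0.1561, 0.1513]), [np.float64(0.001862637984904945), np.float64(0.0018626379849050814)])
0 2 (array([0.566 , 0.1609, 0.1489]), [np.float64(0.0005414491011518459), np.float64(0.0005414491011514396)])
1 2 (array([0.5682, 0.1565, 0.1414]), [np.float64(0.0006924663940189663), np.float64(0.0006924663940190205)])
[-0.2198  0.4476  0.8668]
proj mouth, sleeve rear, cap, cap rear, rear: top [[257.2607 186.5166]
 [250.0154 187.938 ]
 [238.2903 190.2383]
 [234.4128 190.999 ]
 [202.5889 197.2416]] 
scene [[358.3694 159.7599]
 [359.7096 150.1516]
 [361.7171 135.7267]
 [362.3408 131.237 ]
 [366.8251  98.8437]] 
wrist [[318.4368 190.576 ]
 [318.3707 199.3483]
 [318.2412 216.5488]
 [318.1908 223.2691]
 [317.5124 314.211 ]]
[361 135]
```

View pics/m6.png

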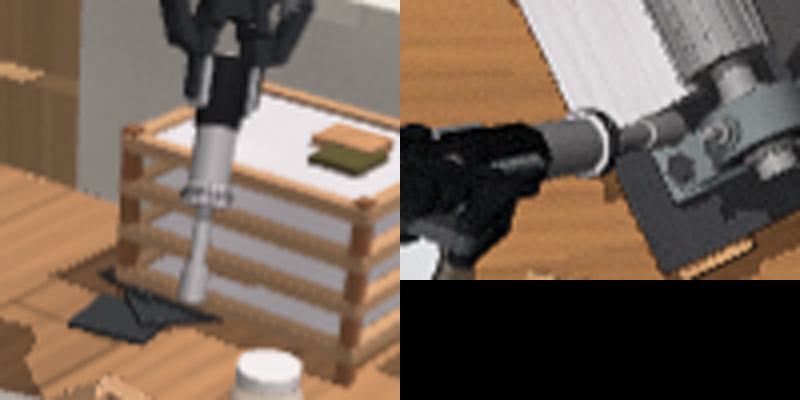

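```bash
python3 -m pendant '{"travel":[[0.0139,0,0.0153],[0.0139,0,0.0153],[0,0.0212,0],[0,0.0212,0],[0,0.0212,0],[0,0.0211,0],[0,0,0],[0,0,0],[0,0,0]],"twist":[[0,0,0],[0,0,0],[0,0,0],[0,0,0],[0,0,0],[0,0,0],[0,0,0],[0,0,0],[0,0,0]]}'
python3 - <<'E'
from h import *
np.set_printoptions(precision=4,suppress=True)
snap('scene','s4');snap('top','t4');snap('wrist','w4')
e=[];q=[]
s=telemetry.state();M=R.from_quat(s['orientation']).as_matrix();n=-M[:,1];e=s['ee_pos'];print(s['qpos'],e,n,s['contact_force'])
m=e-n*.147;print('mouth',m)
T=np.array([.567,.157,.149])
for k in('s4','t4','w4'): print(k,proj(k,[m,e-n*.117,e-n*.072,T]))
a,b,w=[cv2.imread(f'pics/{k}.png') for k in('s4','t4','w4')]
c=lambda i,u,v,w,h:cv2.resize(i[v:v+h,u:u+w],(400,400),interpolation=cv2.INTER_CUBIC)
cv2.imwrite('pics/m7.png',np.hstack([c(a,332,155,50,50),c(b,235,165,50,50)]))
E
```

```text
time_s: 7.62
ee_pos: [0.5323, 0.2285, 0.2878]
orientation: [0.763, 0.342, -0.377, -0.399]
contact_force: [-0.2, 0.2, -4.8]
opening: 0.0335
[ 0.4444  0.0771  0.0978  1.5822 -0.5236  0.9036] [0.5324 0.2291 0.2879] [-0.2222  0.448   0.866 ] [ 0.0141  0.3732 -3.8256]
mouth [0.565  0.1632 0.1606]
s4 [[357.6317 186.8395]
 [358.9225 177.525 ]
 [360.8571 163.5321]
 [356.7603 190.9262]]
t4 [[264.031  188.4969]
 [257.6587 189.8649]
 [247.4217 192.0624]
 [266.8518 188.2674]]
w4 [[319.3261 188.878 ]
 [319.3596 197.5118]
 [319.4253 214.4448]
 [318.7302 184.8543]]
```

View pics/m7.png

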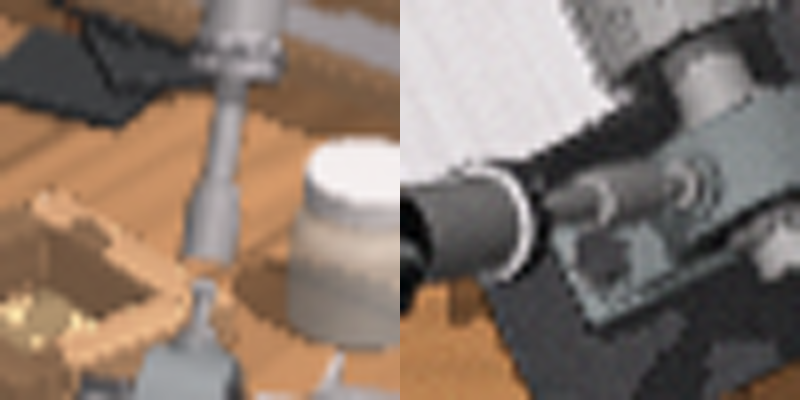

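Scene view: mouth at (208,258) and nipple tip at (205,283), in line. Top view: the nipple at (685,187) lies about 12 enlarged px (1.5 px) below the sleeve's axis. The wrist view agrees with that, so I correct by tx +1.2 mm and tz +2.5 mm, then advance slowly.

```bash
python3 -m pendant '{"travel":[[0.0012,0,0.0025],[0,0.004,0],[0,0.004,0],[0,0.004,0],[0,0,0]],"twist":[[0,0,0],[0,0,0],[0,0,0],[0,0,0],[0,0,0]]}'
python3 -m pendant '{"travel":[[0,0.003,0],[0,0.003,0],[0,0,0]],"twist":[[0,0,0],[0,0,0],[0,0,0]]}'
python3 - <<'E'
from h import *
np.set_printoptions(precision=4,suppress=True)
s=telemetry.state();M=R.from_quat(s['orientation']).as_matrix();print('toolforce',M.T@(s['contact_force']-[0,0,-4.5]),s['ee_pos'],s['torque'])
snap('scene','s5');snap('top','t5')
a,b=[cv2.imread(f'pics/{k}.png') for k in('s5','t5')]
c=lambda i,u,v,w,h:cv2.resize(i[v:v+h,u:u+w],(400,400),interpolation=cv2.INTER_CUBIC)
cv2.imwrite('pics/m8.png',np.hstack([c(a,337,165,40,40),c(b,245,168,40,40)]))
E
```

```text
time_s: 8.18
ee_pos: [0.5329, 0.2246, 0.2734]
orientation: [0.763, 0.341, -0.378, -0.398]
contact_force: [0.7, -0.0, -5.5]
opening: 0.0334
time_s: 8.43
ee_pos: [0.5345, 0.2221, 0.2689]
orientation: [0.763, 0.342, -0.378, -0.398]
contact_force: [1.0, 0.8, -4.7]
opening: 0.0335
toolforce [ 1.1898  0.0317 -0.5404] [0.5345 0.2221 0.2689] [1.0655 0.0023 0.2559]
```

View pics/m8.png

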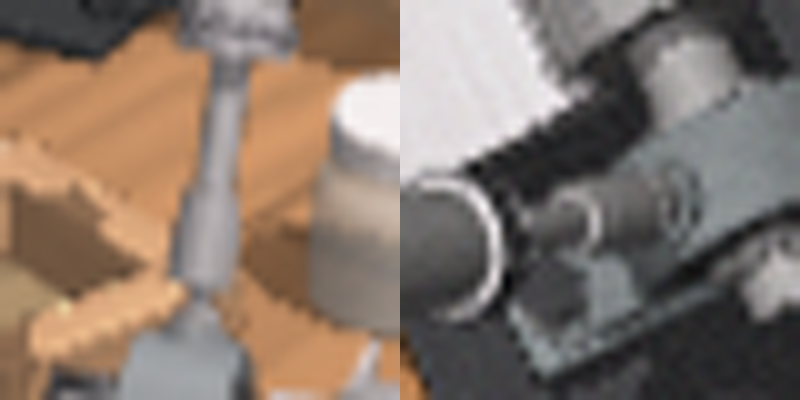

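The coupler's mouth now surrounds the nipple's head in both views and the lateral force is about 1 N, so alignment is good. I continue along the axis.

```bash
python3 -m pendant '{"travel":[[0,0.002,0],[0,0.002,0],[0,0,0]],"twist":[[0,0,0],[0,0,0],[0,0,0]]}'
python3 -m pendant '{"travel":[[0,0.002,0],[0,0.002,0],[0,0,0]],"twist":[[0,0,0],[0,0,0],[0,0,0]]}'
python3 -m pendant '{"travel":[[0,0.002,0],[0,0.002,0],[0,0,0]],"twist":[[0,0,0],[0,0,0],[0,0,0]]}'
python3 -m pendant '{"travel":[[0,0.002,0],[0,0.002,0],[0,0,0]],"twist":[[0,0,0],[0,0,0],[0,0,0]]}'
python3 - <<'E'
from h import *
np.set_printoptions(precision=4,suppress=True)
s=telemetry.state();M=R.from_quat(s['orientation']).as_matrix();print('toolforce',M.T@(s['contact_force']-[0,0,-4.8]),s['ee_pos'],s['torque'])
E
```

```text
time_s: 8.78
ee_pos: [0.5353, 0.2203, 0.2655]
orientation: [0.763, 0.342, -0.378, -0.398]
contact_force: [2.6, -1.0, -6.9]
opening: 0.033
time_s: 9.03
ee_pos: [0.5363, 0.2189, 0.2633]
orientation: [0.763, 0.342, -0.377, -0.398]
contact_force: [-0.9, 3.4, 4.3]
opening: 0.0336
time_s: 9.28
ee_pos: [0.5372, 0.2172, 0.26]
orientation: [0.763, 0.342, -0.377, -0.398]
contact_force: [-1.8, 5.1, 5.9]
opening: 0.0333
time_s: 9.53
ee_pos: [0.5381, 0.2155, 0.2567]
orientation: [0.763, 0.342, -0.377, -0.398]
contact_force: [-2.4, 4.9, 6.9]
opening: 0.0336
toolforce [ -0.6785 -12.8513  -0.9522] [0.5381 0.2155 0.2567] [ 0.6848  0.5875 -0.1275]
```

Run:
```python
from h import *
np.set_printoptions(precision=2,suppress=True)
s=snap('scene','s6');snap('top','t6')
M=R.from_quat(s['orientation']).as_matrix();n=-M[:,1];e=s['ee_pos']
# from contact at TCP z ~.2645: mouth stationary since
m=e+n*(.2645-e[2])/n[2]-n*.147
A,B=m+0*n,m+.018*n   # bottomed: hex top 2mm below mouth
for k in('s6','t6'): print(k,'mouth',proj(k,m),'hex top if bottomed',proj(k,m-.002*n),'if at jaws',proj(k,m-.011*n),'cap now',proj(k,e-n*.072))
a,b,o=[cv2.imread(f'pics/{k}.png') for k in('s6','t6','s4')]
c=lambda i,u,v,w,h:cv2.resize(i[v:v+h,u:u+w],(400,400),interpolation=cv2.INTER_CUBIC)
cv2.imwrite('pics/m9.png',np.hstack([c(a,342,175,32,32),c(o,342,175,32,32)]))
```

```text
s6 mouth [[356.34 194.67]] hex top if bottomed [[356.26 195.29]] if at jaws [[355.87 198.07]] cap now [[359.18 174.25]]
t6 mouth [[268.61 188.17]] hex top if bottomed [[269.01 188.09]] if at jaws [[270.77 187.7 ]] cap now [[254.75 191.18]]
```

View pics/m9.png

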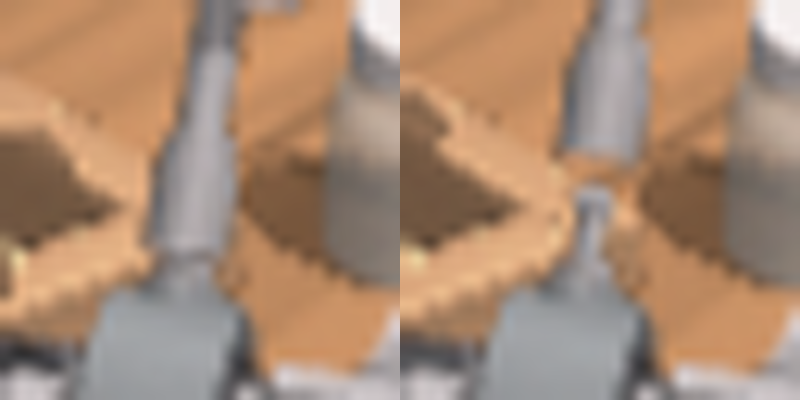

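The coupler now covers the nipple down to the hexagon (sleeve end at y≈252, hexagon just below), where earlier the head was at y≈190. It is seated, and the 10→13 N rise matches the return spring. Now I compress the nose.

```bash
python3 -m pendant '{"travel":[[0,0.002,0],[0,0.002,0],[0,0.002,0],[0,0.002,0],[0,0,0],[0,0,0]],"twist":[[0,0,0],[0,0,0],[0,0,0],[0,0,0],[0,0,0],[0,0,0]]}'
python3 -m pendant '{"travel":[[0,0.0015,0],[0,0.0015,0],[0,0,0],[0,0,0]],"twist":[[0,0,0],[0,0,0],[0,0,0],[0,0,0]]}'
python3 -m pendant '{"travel":[[0,0.001,0],[0,0,0],[0,0,0]],"twist":[[0,0,0],[0,0,0],[0,0,0]]}'
python3 - <<'E'
from h import *
np.set_printoptions(precision=4,suppress=True)
s=telemetry.state();M=R.from_quat(s['orientation']).as_matrix();print('toolforce',M.T@(s['contact_force']-[0,0,-4.8]),s['ee_pos'],s['torque'])
E
```

```text
time_s: 10.13
ee_pos: [0.5399, 0.2121, 0.2504]
orientation: [0.763, 0.343, -0.377, -0.398]
contact_force: [-4.8, 6.6, 10.6]
opening: 0.0333
time_s: 10.47
ee_pos: [0.5405, 0.2108, 0.248]
orientation: [0.763, 0.343, -0.377, -0.398]
contact_force: [-5.0, 6.8, 10.3]
opening: 0.0332
time_s: 10.72
ee_pos: [0.5407, 0.2104, 0.2472]
orientation: [0.763, 0.343, -0.377, -0.398]
contact_force: [-5.1, 6.4, 9.7]
opening: 0.0332
toolforce [ -1.5162 -16.5753   0.7452] [0.5407 0.2104 0.2472] [ 0.5898  0.9395 -0.3503]
```

```bash
python3 -m pendant '{"travel":[[0,0.001,0],[0,0,0],[0,0,0]],"twist":[[0,0,0],[0,0,0],[0,0,0]]}'
python3 -m pendant '{"travel":[[0,0.001,0],[0,0,0],[0,0,0]],"twist":[[0,0,0],[0,0,0],[0,0,0]]}'
python3 -m pendant '{"travel":[[0,0.001,0],[0,0,0],[0,0,0]],"twist":[[0,0,0],[0,0,0],[0,0,0]]}'
python3 - <<'E'
from h import *
np.set_printoptions(precision=4,suppress=True)
s=telemetry.state();M=R.from_quat(s['orientation']).as_matrix();print('toolforce',M.T@(s['contact_force']-[0,0,-4.8]),s['ee_pos'],s['torque'])
E
```

```text
time_s: 10.97
ee_pos: [0.5411, 0.2103, 0.2471]
orientation: [0.763, 0.343, -0.376, -0.398]
contact_force: [-7.2, 8.4, 13.9]
opening: 0.0336
time_s: 11.22
ee_pos: [0.5414, 0.2102, 0.2471]
orientation: [0.763, 0.344, -0.376, -0.398]
contact_force: [-9.2, 9.8, 19.2]
opening: 0.0335
time_s: 11.47
ee_pos: [0.5416, 0.21, 0.2471]
orientation: [0.763, 0.344, -0.376, -0.398]
contact_force: [-11.9, 13.6, 23.3]
opening: 0.0331
toolforce [ -2.9084 -33.1481   3.5772] [0.5416 0.21   0.2471] [ 0.4666  1.852  -0.7923]
```

The TCP has stopped moving while the axial force rises from 17 to 33 N, so the nose is at its stop. I ease off 1 mm (still firmly pressed), let it settle and take a last look.

```bash
python3 -m pendant '{"travel":[[0,-0.0008,0],[0,0,0],[0,0,0],[0,0,0],[0,0,0],[0,0,0]],"twist":[[0,0,0],[0,0,0],[0,0,0],[0,0,0],[0,0,0],[0,0,0]]}'
python3 - <<'E'
from h import *
np.set_printoptions(precision=4,suppress=True)
s=snap('scene','s7');snap('top','t7');M=R.from_quat(s['orientation']).as_matrix();print('toolforce',M.T@(s['contact_force']-[0,0,-4.8]),s['ee_pos'],s['qd'])
a,b=[cv2.imread(f'pics/{k}.png') for k in('s7','t7')]
cv2.imwrite('pics/m10.png',np.vstack([np.hstack([cv2.resize(a[160:220,332:392],(400,300),interpolation=2),cv2.resize(b[140:230,210:330],(400,300),interpolation=2)]),np.hstack([cv2.resize(a,(400,250)),cv2.resize(b,(400,250))])]))
E
```

```text
time_s: 11.97
ee_pos: [0.5414, 0.2101, 0.2471]
orientation: [0.763, 0.344, -0.376, -0.398]
contact_force: [-9.7, 10.5, 19.7]
opening: 0.0335
toolforce [ -3.3274 -28.0475   2.0606] [0.5414 0.2101 0.2471] [ 0.0008 -0.0019 -0.0007  0.0003 -0.0015  0.0005]
```

View pics/m10.png

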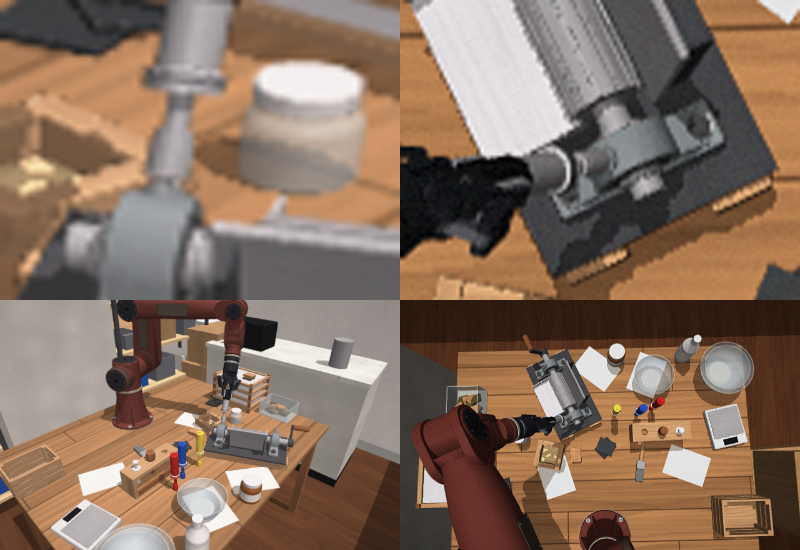

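The coupler sits on the nipple, the front cap has come down close to the sleeve, and everything else is where it was. I hand in now.

```bash
python3 -c "
from workcell import robot
print(robot.sign_off())"
```

```text
the job is handed in; nothing more can be done
None
```

The gun is on the nipple of the bearing away from the crank, nose fully in, and I handed in at about 12 s while holding it there at about 28 N. I lifted it from the rack, tilted it 30° to the nipple's axis and pushed the coupler on.

- **Seated on the nipple:** the scene view shows the coupler's end just above the hexagon. I saw no separate force peak for the snap. I take it as snapped because the coupler was that far down, and the force then climbed from about 10 to 17 N like the return spring.
- **Nose fully in:** the gun moved about 20 mm after contact and then stopped, while the force rose from 17 to 33 N. I eased back 0.8 mm, which left it still at the stop. The sideways force was about 4 N.
- **Grip and surroundings:** the grip opening stayed at 33 mm throughout. The last pictures show the rest of the scene where it was.
- **Where checks disagreed:** the cameras' estimates of the nipple tip differed by up to about 5 mm along y and 10 mm in height. I settled this by comparing gun and nipple in the same close views and correcting about 3 mm before contact.

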